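# Set the stock tags of the relay bins

## Task

Bring the stock tags on the board up to date: each tag belongs to the bin in front of its post, and only the bins packed full of relays may show the green face to the robot's side, the other one shows red. Flip every tag that is wrong by pushing it round on its post with the fingertips, all the way to the other side, without pinching it; do not pick up or shift the bins or the things beside them.

Things in the scene. Friction and masses are not known exactly. Their poses are not given: they have to be found in the camera images.
- board: Fixed white upright strip, 290 mm long (its y axis), 12 mm thick, top edge 90 mm above the bench, on an aluminium foot that reaches 46 mm behind it. Origin under its middle at bench height; x to the back, y left, z up. Three posts are clipped on its top edge at y = -100, 0 and +100 mm, one bin in front of each. The black test rig behind (160 mm high, clear cover 265 mm) is 50 mm or more away.
- pivot_a (a point): Point on the vertical hinge axis of tag a, 130 mm above the bench, half-way up the tag; fixed, axes parallel to the board's. The post ends in a black cap, 12 mm in diameter, top at 163 mm. Behind and in front of the post, over the board and the bins, the space above 100 mm is free. The posts are alike; which post stands at which place differs from run to run.
- tag_a (a joint): Swing of tag a about its vertical post, rad. 0: it sticks straight out to the robot's side (board -x). Positive: turned right (board -y), its GREEN face looks to the robot's side. Negative: turned left (board +y), its RED face looks to the robot's side. Stops at -1.3 and +1.3, so it turns through the front only. About 0.5 N at the free edge moves it; it stays where it is left.
- edge_a (a point): Middle of the free edge of tag a; turns with it. The tag is a stiff plate, 47 mm long from the hinge axis to this edge (along this point's -x), 8 mm thick, from 105 to 155 mm above the bench; its +y face (tag_a_c2) is green, its -y face (tag_a_c3) red.
- pivot_b (a point): Point on the vertical hinge axis of tag b, 130 mm above the bench, half-way up the tag; fixed, axes parallel to the board's. The post ends in a black cap, 12 mm in diameter, top at 163 mm. Behind and in front of the post, over the board and the bins, the space above 100 mm is free. The posts are alike; which post stands at which place differs from run to run.
- tag_b (a joint): Swing of tag b about its vertical post, rad. 0: it sticks straight out to the robot's side (board -x). Positive: turned right (board -y), its GREEN face looks to the robot's side. Negative: turned left (board +y), its RED face looks to the robot's side. Stops at -1.3 and +1.3, so it turns through the front only. About 0.5 N at the free edge moves it; it stays where it is left.
- edge_b (a point): Middle of the free edge of tag b; turns with it. The tag is a stiff plate, 47 mm long from the hinge axis to this edge (along this point's -x), 8 mm thick, from 105 to 155 mm above the bench; its +y face (tag_b_c2) is green, its -y face (tag_b_c3) red.
- pivot_c (a point): Point on the vertical hinge axis of tag c, 130 mm above the bench, half-way up the tag; fixed, axes parallel to the board's. The post ends in a black cap, 12 mm in diameter, top at 163 mm. Behind and in front of the post, over the board and the bins, the space above 100 mm is free. The posts are alike; which post stands at which place differs from run to run.
- tag_c (a joint): Swing of tag c about its vertical post, rad. 0: it sticks straight out to the robot's side (board -x). Positive: turned right (board -y), its GREEN face looks to the robot's side. Negative: turned left (board +y), its RED face looks to the robot's side. Stops at -1.3 and +1.3, so it turns through the front only. About 0.5 N at the free edge moves it; it stays where it is left.
- edge_c (a point): Middle of the free edge of tag c; turns with it. The tag is a stiff plate, 47 mm long from the hinge axis to this edge (along this point's -x), 8 mm thick, from 105 to 155 mm above the bench; its +y face (tag_c_c2) is green, its -y face (tag_c_c3) red.
- bin_full_1: Loose blue open parts bin, 104 (front to back) x 74 x 45 mm high, in front of one of the posts, its centre 66 mm from the post's axis; origin at the centre of its underside. FULL: packed in two layers with orange and black relays.
- bin_full_2: Loose blue open parts bin, 104 (front to back) x 74 x 45 mm high, in front of one of the posts, its centre 66 mm from the post's axis; origin at the centre of its underside. FULL: packed in two layers with orange and black relays.
- bin_low: Loose blue open parts bin, 104 (front to back) x 74 x 45 mm high, in front of one of the posts, its centre 66 mm from the post's axis; origin at the centre of its underside. NOT full: only a few stray pins lie on its floor.
- solder_reel: Bystander: upright reel of solder wire with blue flanges, 49 mm in diameter, 30 mm high, left of the bins; origin at the centre of its underside.
- tape_a: Bystander: roll of dark tape lying flat, 55 mm in diameter, 19 mm high, right of the bins; origin at the centre of its underside.
- module_c: Bystander: small green circuit board, 66 x 40 x 17 mm, lying on the bench further left; origin at the centre of its underside.
Things that resemble listed ones, but are neither listed nor needed, are in the scene too. Of the things that look like the bin_low, the largest one is meant.

How it is judged:
At the end, for the whole second after the job is handed in: The tags of the two full bins are turned right (green to the robot's side, above 0.9 rad), that of the bin not full is turned left (red, below -0.9 rad), all at rest. A tag's bin is the one within 92 mm of its post. No bin or bystander was moved over 20 mm, no tag pinched (((horizontal distance between bin_low and pivot_a above 0.092 m and value of joint tag_a above 0.9 rad) or (horizontal distance between bin_low and pivot_a below 0.092 m and value of joint tag_a below -0.9 rad)) and velocity of joint tag_a between -0.1 and 0.1 rad/s and ((horizontal distance between bin_low and pivot_b above 0.092 m and value of joint tag_b above 0.9 rad) or (horizontal distance between bin_low and pivot_b below 0.092 m and value of joint tag_b below -0.9 rad)) and velocity of joint tag_b between -0.1 and 0.1 rad/s and ((horizontal distance between bin_low and pivot_c above 0.092 m and value of joint tag_c above 0.9 rad) or (horizontal distance between bin_low and pivot_c below 0.092 m and value of joint tag_c below -0.9 rad)) and velocity of joint tag_c between -0.1 and 0.1 rad/s); the robot touches nothing.
It fails at once if a bin is lifted or pushed more than 20 mm (distance of any of bin_full_1, bin_full_2, bin_low from where it was at the start of the episode above 0.02 m).
It fails at once if the reel, the tape or the circuit board is lifted or pushed more than 20 mm (distance of any of solder_reel, tape_a, module_c from where it was at the start of the episode above 0.02 m).
It fails at once if a tag is pinched: the fingers press on both its faces at once ((contact force between the fingers and tag_a_c2 above 3 N and contact force between the fingers and tag_a_c3 above 3 N) or (contact force between the fingers and tag_b_c2 above 3 N and contact force between the fingers and tag_b_c3 above 3 N) or (contact force between the fingers and tag_c_c2 above 3 N and contact force between the fingers and tag_c_c3 above 3 N)).
It also fails if it takes over 61 s, if anything falls off the work surface, if the arm or the gripper's body presses on something with over 40 N, if the wrist force passes 120 N, or if a joint passes its speed limit or range.

## Robot

A 7-joint arm with a two-finger parallel gripper is mounted at the origin on a cart in front of the work surface, level with it; the furniture and walls round the work are solid. World frame = base frame: x ahead of the robot, y to its left, z up, the work surface at z = 0. Lengths are in m, angles in rad, forces in N, time in s.
With the tool pointing down it reaches from about 0.425 to 0.95 m from the base axis. Payload 16.7 kg.
Tool frame: the origin (TCP) lies midway between the tips of the shut fingers; the grasp point (between the pads) lies 19 mm behind it; z points along the fingers, y is the line along which they close (so a half turn about z gives the same grasp; the last joint's range is limited). The gripper opens to 94 mm and grips with 3 to 60 N. Pads are 16 mm wide; open, the fingers measure 119 mm over their backs; the gripper's body (75 mm by 177 mm) begins 78 mm behind the grasp point.
Start: joints at [-1.333, 0.426, 0.074, 1.606, -0.034, 1.111, -0.067], TCP at [0.255, 0.625, 0.167] pointing down, gripper open.
Joint ranges: [-2.85, 2.85], [-0.5, 2.14], [-1.23, 1.37], [0.21, 2.46], [-1.02, 4.16], [0.16, 2.05], [-2.73, 2.73]. Speed limits (rad/s): [1.89, 1.89, 2.39, 2.39, 3.01, 3.01, 3.01].

## Interface

Orientations are given as a unit quaternion [w, x, y, z].
In Python, from rig import bot, imaging gives the robot as it stands.
- The arm moves only by the shell command python3 -m crank 'ROWS' [FORCE]. ROWS is JSON, a list of rows, each an object with "offset": the shift along the tool's x, y, z in m, a list of three; "turn": the turn about the tool's z in degrees; "fingers": the finger opening in m, from 0 to 0.094. A call has 1 to 8 rows; each row shifts and turns the commanded pose from where the row before left it, along the tool's axes as they then stand; what a row does not reach is not made up. A row lasts 1/8 s, in which the tool goes at most 62.5 mm and 10.7 degrees, less where a joint would pass 70% of its speed; a pose out of reach is approached as far as the arm can. A call is refused whole if a number of a shift passes 0.0625 or a number of a turn 10.7, either way. A call with a gripper value outside its range is refused whole. The fingers move at their own pace and stop on an object; FORCE is the grip in N (left out, the last holds). Time passes only in rows, so rows that do not move let the fingers close. It gives the time, the measured TCP pose, the force, the opening and the grip force at its end, in the units of the state.
- bot.sense(): the state, without advancing time (a new reading comes with each control period).
- imaging.read_camera(name): name is "scene" or "top"; returns a dict with "frame" (420x560x3 uint8, blue, green, red), "camera_matrix" (3x3 intrinsics, pixels), "cam_to_world" (4x4, takes a point from camera to world coordinates). Camera axes: x right, y down, z forward; pixel columns grow to the right and rows downward; lengths in m; the calibration is good to about 2 mm. A picture is of the moment at which its call begins. There is no depth.
- bot.sign_off(): hands the job in; it is judged then, once.
The state is a dict: "time_s": time; "qpos": joint angles; "joint_vel": joint speeds; "tau": joint torques, N m; "ee_pos": TCP position; "tool_rot": TCP orientation; "contact_force": force on the tool from outside, world axes, zero at the start; "torque": the same for the moment, N m; "width": finger opening in m; "grip_force": force on a finger pad.
Only numpy, scipy, OpenCV 4.12 (cv2) and the standard library are available. Lean on these libraries where they do the work, as an engineer would, in place of code of your own. Each camera call takes 0.05 s, during which the arm holds its last target. There are 200 camera calls.

## Working session

There is one attempt and no reset: what is moved stays moved. The work goes in short steps, Python scripts to look and compute and a shell command to move; the robot and the scene stay as the last step left them, time stands still between calls to the robot, and variables do not carry over. Pictures are saved under pics/ and viewed, at most 10 in all, crops included, and the job is handed in when it is done.

```bash
mkdir -p pics
python3 - <<'E'
from rig import bot, imaging
import cv2,pickle
for n in("scene","top"):
    d=imaging.read_camera(n); cv2.imwrite(f"pics/{n}0.png",d["frame"]); pickle.dump(d,open(n+"0.pkl","wb"))
    print(n,d["camera_matrix"].round(1).tolist(),d["cam_to_world"].round(3).tolist())
s=bot.sense(); print(s["time_s"],s["ee_pos"],s["tool_rot"],s["width"])
E
```

```text
scene [[518.2, 0.0, 277.4], [0.0, 518.2, 217.2], [0.0, 0.0, 1.0]] [[0.442, -0.698, 0.563, -0.241], [-0.897, -0.354, 0.265, -0.528], [0.014, -0.622, -0.783, 1.157], [0.0, 0.0, 0.0, 1.0]]
top [[528.6, 0.0, 290.4], [0.0, 528.6, 219.8], [0.0, 0.0, 1.0]] [[0.029, -0.988, 0.151, 0.258], [-0.998, -0.038, -0.057, -0.071], [0.062, -0.149, -0.987, 1.805], [0.0, 0.0, 0.0, 1.0]]
0.1 [0.25451462 0.62471274 0.16646001] [-6.86004690e-05  1.92254136e-01  9.81345011e-01 -5.59340737e-04] 0.09414312741250447
```

View pics/scene0.png

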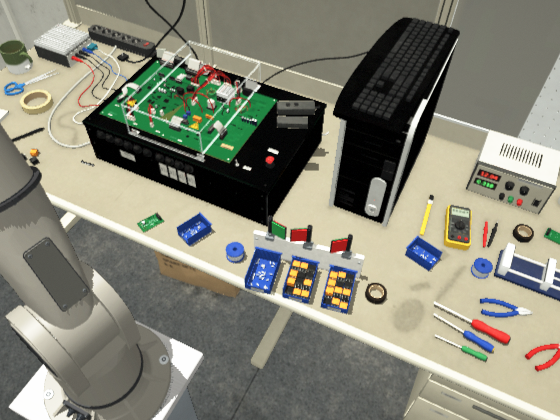

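View pics/top0.png

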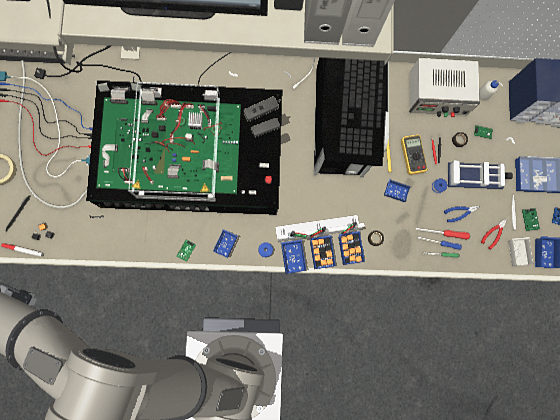

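The scene view shows three bins in front of the board: left at (263,270) with pins on its floor, and middle (301,278) and right (338,288) holding orange relays. The tags are at (279,230) green, (306,241) red and (342,244) red. Other blue bins at (194,230) and (424,253) in the scene view have no post. I'll enlarge to confirm.

Run:
```python
import cv2,numpy as np
a=cv2.imread("pics/scene0.png")[200:315,235:385];b=cv2.imread("pics/top0.png")[205:280,260:395]
A=cv2.resize(a,None,fx=5,fy=5,interpolation=2);cv2.imwrite("pics/cropS.png",A)
B=cv2.resize(b,None,fx=5.8,fy=5.8,interpolation=2);cv2.imwrite("pics/cropT.png",B)
```

```text
(no output)
```

View pics/cropS.png

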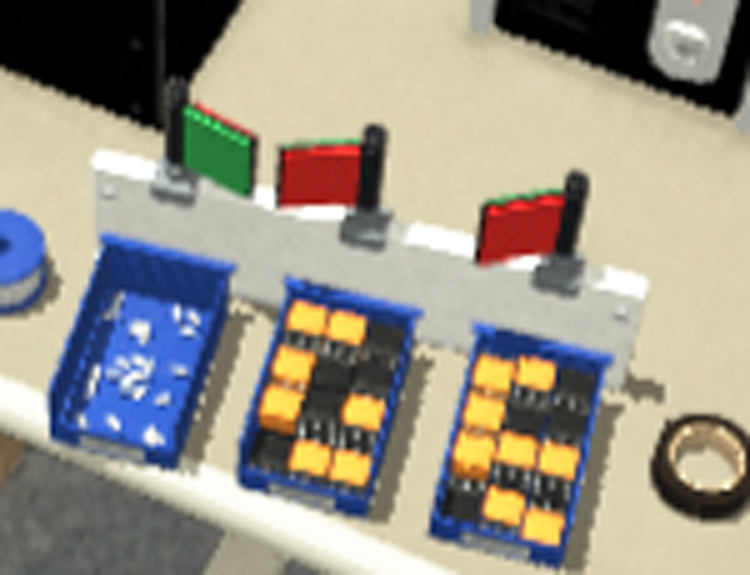

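View pics/cropT.png

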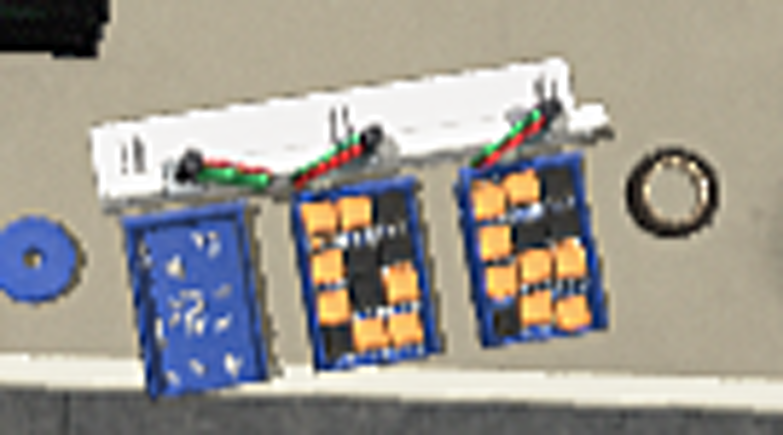

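The crops confirm it. The low bin is the left one, and the largest such bin in front of a post. Its tag shows green, while both full bins show red, so all three tags are wrong. The caps in the scene crop are at (177,83), (374,131) and (576,179). In the top crop they are at (188,162), (372,135) and (551,107).

```bash
cat > geo.py <<'E'
import numpy as np,pickle
def ray(d,p,z):
    T=d["cam_to_world"];K=d["camera_matrix"];v=T[:3,:3]@np.linalg.solve(K,[p[0],p[1],1]);o=T[:3,3]
    return o+v*(z-o[2])/v[2]
S=pickle.load(open("scene0.pkl","rb"));T=pickle.load(open("top0.pkl","rb"))
E
python3 - <<'E'
from geo import *
s=np.array([(177,83),(374,131),(576,179)])/5+[235,200]; t=np.array([(188,162),(372,135),(551,107)])/5.8+[260,205]
P=[]
for a,b in zip(s,t):
    x,y=ray(S,a,.163),ray(T,b,.163);print(x.round(4),y.round(4));P.append((x+y)/2)
P=np.array(P)[:,:2];d=P[0]-P[2];print(P.round(4),np.linalg.norm(P[0]-P[1]),np.linalg.norm(P[1]-P[2]),"yaw",np.degrees(np.arctan2(-d[0],d[1])))
u=d/np.linalg.norm(d);xb=np.array([u[1],-u[0]]);c=P.mean(0);print("xb",xb,"yb",u,"centre",c)
R=lambda p,o,z:(lambda q:((q-c)@xb,(q-c)@u))(ray(T,np.array(p)/5.8+[260,205],z)[:2])
for n,p,z in(("edgeL",(268,180),.155),("edgeM",(293,183),.155),("edgeR",(474,162),.155)):print(n,np.round(R(p,0,z),3))
E
```

```text
[ 0.4678 -0.1744  0.163 ] [ 0.4677 -0.1729  0.163 ]
[ 0.4843 -0.2728  0.163 ] [ 0.4862 -0.2726  0.163 ]
[ 0.5015 -0.3707  0.163 ] [ 0.5053 -0.3707  0.163 ]
[[ 0.4677 -0.1736]
 [ 0.4853 -0.2727]
 [ 0.5034 -0.3707]] 0.10060811837106315 0.09965323474617017 yaw 10.263823465680645
xb [0.98399774 0.17818095] yb [-0.17818095  0.98399774] centre [ 0.48548366 -0.27234455]
edgeL [-0.015  0.059]
edgeM [-0.018  0.045]
edgeR [-0.021 -0.055]
```

All caps agree to 2–4 mm across the two views and their spacing is 100 mm, so the pose holds. The board's yaw is +10.3° and its centre is at (0.485, -0.272). First I'll lift, align the tool with the board and shut the fingers.

```bash
python3 -m crank '[{"offset":[0,0,-0.05],"turn":-8.1,"fingers":0},{"offset":[0,0,-0.05],"turn":-8.1,"fingers":0},{"offset":[0,0,-0.05],"turn":-8.1,"fingers":0},{"offset":[0,0,-0.05],"turn":-8.1,"fingers":0}]' 20
cat > go.py <<'E'
import sys
from geo import *
from rig import bot
from scipy.spatial.transform import Rotation as Ro
xb=np.array([.984,.178]);yb=np.array([-.178,.984]);c=np.array([.4855,-.2723])
s=bot.sense();R=Ro.from_quat(np.roll(s["tool_rot"],-1)).as_matrix();p=np.array(s["ee_pos"])
print("t",round(s["time_s"],2),"board xyz",((p[:2]-c)@xb).round(4),((p[:2]-c)@yb).round(4),p[2].round(4),"toolx",R[:,0].round(3),"width",round(s["width"],4),"F",np.round(s["contact_force"],1))
for a in sys.argv[1:]:
    x,y,z=map(float,a.split(","));q=np.r_[c+x*xb+y*yb,z];print(a,"offset",(R.T@(q-p)).round(4));p=q
E
python3 go.py 0.08,0.3,0.36 0.025,0.065,0.36 0.025,0.065,0.118
python3 - <<'E'
from geo import *
xb=np.array([.984,.178]);yb=np.array([-.178,.984]);c=np.array([.4855,-.2723])
for p in((88,207),(278,213)):
    q=ray(T,p,.1)[:2];print(q,(q-c)@xb,(q-c)@yb)
E
```

```text
time_s: 0.6
ee_pos: [0.2546, 0.6247, 0.3685]
tool_rot: [-0.0, -0.091, 0.996, -0.0]
contact_force: [0.5, 0.4, -0.3]
width: 0.0575
grip_force: 0.0
t 0.6 board xyz -0.0676 0.9238 0.3685 toolx [-0.983 -0.182  0.   ] width 0.0575 F [ 0.5  0.4 -0.3]
0.08,0.3,0.36 offset [-0.1449 -0.6244  0.0087]
0.025,0.065,0.36 offset [ 5.600e-02 -2.348e-01  1.000e-04]
0.025,0.065,0.118 offset [-1.00e-04  1.00e-04  2.42e-01]
[0.5351267  0.48148228] 0.1830059236423268 0.7328882115334017
[ 0.53966232 -0.12770422] 0.07903377522742044 0.13264135804329175
```

```bash
python3 -m crank '[{"offset":[-0.012,-0.052,0],"turn":0,"fingers":0},{"offset":[-0.012,-0.052,0],"turn":0,"fingers":0},{"offset":[-0.012,-0.052,0],"turn":0,"fingers":0},{"offset":[-0.012,-0.052,0],"turn":0,"fingers":0},{"offset":[-0.012,-0.052,0],"turn":0,"fingers":0},{"offset":[-0.012,-0.052,0],"turn":0,"fingers":0},{"offset":[-0.012,-0.052,0],"turn":0,"fingers":0},{"offset":[-0.012,-0.052,0],"turn":0,"fingers":0}]'; python3 -m crank '[{"offset":[-0.012,-0.052,0],"turn":0,"fingers":0},{"offset":[-0.012,-0.052,0],"turn":0,"fingers":0},{"offset":[-0.012,-0.052,0],"turn":0,"fingers":0},{"offset":[-0.012,-0.052,0],"turn":0,"fingers":0},{"offset":[0,0,0],"turn":0,"fingers":0}]' >/dev/null; python3 go.py 0.028,0.065,0.36 0.028,0.065,0.118
```

```text
time_s: 1.6
ee_pos: [0.4233, 0.2309, 0.367]
tool_rot: [-0.0, -0.089, 0.996, 0.0]
contact_force: [0.1, 0.4, 0.3]
width: 0.0004
grip_force: 0.0
t 2.23 board xyz 0.0763 0.2961 0.367 toolx [-0.985 -0.172  0.   ] width 0.0004 F [ 0.7  0.  -0.6]
0.028,0.065,0.36 offset [ 0.0468 -0.2314  0.0072]
0.028,0.065,0.118 offset [-0.00e+00  2.00e-04  2.42e-01]
```

```bash
python3 -m crank '[{"offset":[0.0094,-0.0463,0],"turn":0,"fingers":0},{"offset":[0.0094,-0.0463,0],"turn":0,"fingers":0},{"offset":[0.0094,-0.0463,0],"turn":0,"fingers":0},{"offset":[0.0094,-0.0463,0],"turn":0,"fingers":0},{"offset":[0.0094,-0.0463,0],"turn":0,"fingers":0},{"offset":[0,0,0.05],"turn":0,"fingers":0},{"offset":[0,0,0.05],"turn":0,"fingers":0},{"offset":[0,0,0.02],"turn":0,"fingers":0}]'; python3 go.py 0.028,0.065,0.118
python3 - <<'E'
from rig import imaging
import cv2,numpy as np
a=cv2.resize(imaging.read_camera("scene")["frame"][150:315,185:385],None,fx=3.6,fy=3.6,interpolation=2)
cv2.imwrite("pics/near1.png",a)
E
```

```text
time_s: 3.22
ee_pos: [0.5008, -0.1984, 0.2443]
tool_rot: [-0.002, -0.089, 0.996, 0.0]
contact_force: [1.4, -0.3, -0.0]
width: 0.0007
grip_force: 0.0
t 3.23 board xyz 0.0282 0.07 0.2443 toolx [-0.984 -0.178  0.003] width 0.0007 F [ 1.4 -0.3 -0. ]
0.028,0.065,0.118 offset [-0.0002 -0.0051  0.1263]
```

View pics/near1.png

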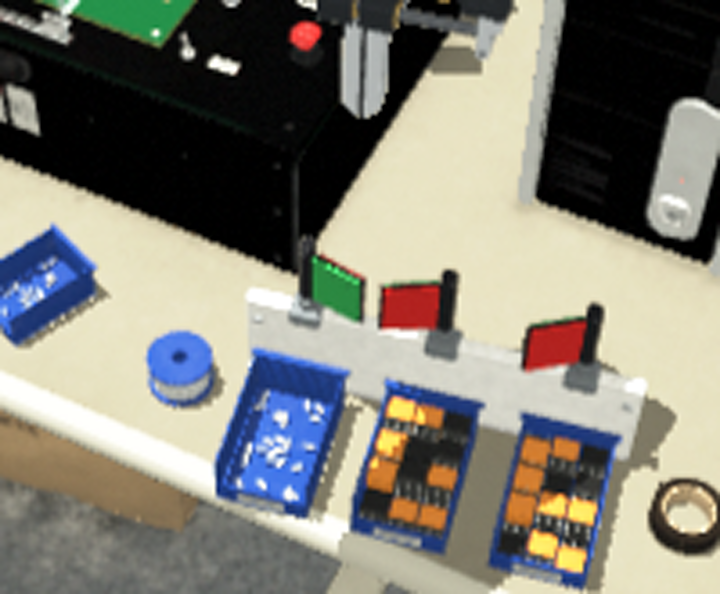

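The view shows the fingers shut, high behind the left post and clear of the rig. Next I'll lower them behind the left tag and sweep it round to the left.

```bash
python3 -m crank '[{"offset":[0,-0.0025,0.042],"turn":0,"fingers":0},{"offset":[0,-0.0025,0.042],"turn":0,"fingers":0},{"offset":[0,0,0.042],"turn":0,"fingers":0},{"offset":[0,0,0],"turn":0,"fingers":0}]'>/dev/null; python3 go.py
python3 -m crank '[{"offset":[0.011,-0.0005,0],"turn":0,"fingers":0},{"offset":[0.011,-0.0005,0],"turn":0,"fingers":0},{"offset":[0.008,-0.0005,0],"turn":0,"fingers":0},{"offset":[0.008,-0.0005,0],"turn":0,"fingers":0},{"offset":[0.008,0.005,0],"turn":0,"fingers":0},{"offset":[0.008,0.005,0],"turn":0,"fingers":0},{"offset":[0.005,0.008,0],"turn":0,"fingers":0},{"offset":[0.005,0.008,0],"turn":0,"fingers":0}]' >/dev/null; python3 go.py
```

```text
t 3.77 board xyz 0.0281 0.0647 0.1195 toolx [-0.984 -0.178  0.004] width 0.0007 F [ 0.  -0.3  1.4]
t 4.78 board xyz -0.0349 0.0884 0.1211 toolx [-0.984 -0.178  0.   ] width 0.0006 F [-0.2 -0.2  0.3]
```

```bash
python3 -m crank '[{"offset":[0.0005,0.009,0],"turn":0,"fingers":0},{"offset":[0.0005,0.009,0],"turn":0,"fingers":0},{"offset":[-0.0035,0.0075,0],"turn":0,"fingers":0},{"offset":[-0.0035,0.0075,0],"turn":0,"fingers":0},{"offset":[-0.0025,0.002,0],"turn":0,"fingers":0},{"offset":[-0.0025,0.0025,0],"turn":0,"fingers":0},{"offset":[0,0,0],"turn":0,"fingers":0}]' >/dev/null; python3 go.py
python3 - <<'E'
from rig import imaging
import cv2,numpy as np
a=cv2.resize(imaging.read_camera("scene")["frame"][170:315,215:385],None,fx=4,fy=4,interpolation=2)
cv2.imwrite("pics/near2.png",a)
E
```

```text
t 5.65 board xyz -0.0236 0.1251 0.121 toolx [-0.984 -0.178  0.   ] width 0.0007 F [-0.1  1.3 -0.6]
```

View pics/near2.png

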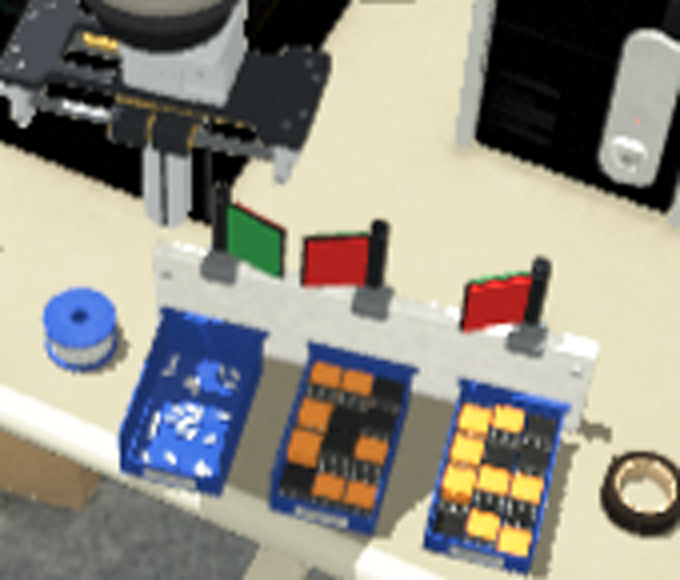

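The tag has not moved, and the fingertip at crop (168,222) looks too high or too far back. I'll compare the reported TCP with its pixel.

Run:
```python
from geo import *
from rig import bot,imaging
import cv2
p=np.array(bot.sense()["ee_pos"]);print(p)
for n in("scene","top"):
    d=imaging.read_camera(n);M=np.linalg.inv(d["cam_to_world"]);q=M[:3,:3]@p+M[:3,3];u=d["camera_matrix"]@q;u=u[:2]/u[2];print(n,u)
    if n=="scene":print([ray(d,(257,225.5),z).round(3) for z in(.121,.163,.2)])
    else:
        a,b=int(u[0]),int(u[1]);cv2.imwrite("pics/t2.png",cv2.resize(d["frame"][b-60:b+60,a-60:a+100],None,fx=4.5,fy=4.5,interpolation=2))
```

```text
[ 0.43989507 -0.15352274  0.12104863]
scene [257.85771766 231.9173704 ]
[array([ 0.457, -0.142,  0.121]), array([ 0.429, -0.158,  0.163]), array([ 0.404, -0.172,  0.2  ])]
top [285.27973996 242.94638003]
```

View pics/t2.png

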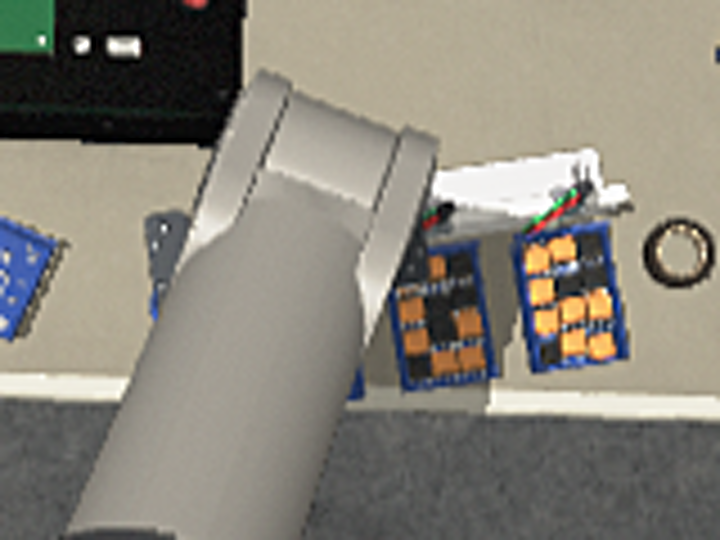

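Run:
```python
from geo import *
d=S;M=np.linalg.inv(d["cam_to_world"])
def pr(p):
    q=M[:3,:3]@np.array(p)+M[:3,3];u=d["camera_matrix"]@q;return (u[:2]/u[2]).round(1)
for p,z0 in(((.5008,-.1984),.2443),((.4399,-.1535),.121)):
    print([ (round(z0+k,3),pr([*p,z0+k]).tolist()) for k in(0,.015,.03,.045)])
import cv2
for f,o,k in(("near1",(185,150),3.6),("near2",(215,170),4)):
    im=cv2.imread(f"pics/{f}.png").astype(int)
    x=363 if f=="near1" else 168
    for y in range(85,150,5) if f=="near1" else range(190,250,5): print(f,round(y/k+o[1],1),im[y,x-12].tolist(),im[y,x+12].tolist())
```

```text
[(0.244, [285.9, 188.9]), (0.259, [286.1, 184.6]), (0.274, [286.3, 180.2]), (0.289, [286.5, 175.8])]
[(0.121, [257.9, 231.9]), (0.136, [257.8, 228.3]), (0.151, [257.7, 224.6]), (0.166, [257.6, 220.8])]
near1 173.6 [180, 182, 178] [181, 182, 178]
near1 175.0 [183, 183, 179] [181, 183, 179]
near1 176.4 [181, 183, 178] [181, 183, 177]
near1 177.8 [183, 183, 180] [180, 181, 177]
near1 179.2 [187, 188, 184] [182, 184, 179]
near1 180.6 [146, 148, 144] [173, 180, 179]
near1 181.9 [21, 21, 21] [54, 59, 60]
near1 183.3 [0, 0, 0] [0, 0, 0]
near1 184.7 [0, 1, 0] [0, 0, 1]
near1 186.1 [0, 1, 0] [2, 3, 2]
near1 187.5 [1, 0, 3] [0, 0, 0]
near1 188.9 [0, 0, 0] [6, 7, 7]
near1 190.3 [1, 1, 1] [40, 49, 51]
near2 217.5 [185, 185, 181] [181, 184, 179]
near2 218.8 [184, 186, 181] [181, 184, 180]
near2 220.0 [184, 186, 181] [181, 184, 179]
near2 221.2 [184, 186, 180] [181, 184, 179]
near2 222.5 [183, 185, 180] [182, 182, 179]
near2 223.8 [182, 183, 178] [181, 183, 179]
near2 225.0 [183, 187, 184] [181, 183, 180]
near2 226.2 [186, 206, 211] [184, 202, 206]
near2 227.5 [191, 224, 230] [189, 225, 230]
near2 228.8 [190, 223, 230] [191, 225, 230]
near2 230.0 [187, 217, 223] [204, 231, 236]
near2 231.2 [194, 215, 219] [229, 241, 243]
```

In both pictures the visible tip sits about 25 mm above the reported TCP (rows 182 against 189, and 226 against 232). So the fingers went over the tag's top. Reported z of about 0.097 clears the board either way, so I'll repeat the sweep at that height.

```bash
python3 -m crank '[{"offset":[0,0,-0.05],"turn":0,"fingers":0},{"offset":[0,0,-0.03],"turn":0,"fingers":0},{"offset":[-0.026,-0.03,0],"turn":0,"fingers":0},{"offset":[-0.026,-0.03,0],"turn":0,"fingers":0},{"offset":[0,0,0.05],"turn":0,"fingers":0},{"offset":[0,0,0.035],"turn":0,"fingers":0},{"offset":[0,0,0.02],"turn":0,"fingers":0},{"offset":[0,0,0],"turn":0,"fingers":0}]'>/dev/null; python3 go.py 0.028,0.065,0.097
python3 -m crank '[{"offset":[0.011,-0.0005,0],"turn":0,"fingers":0},{"offset":[0.011,-0.0005,0],"turn":0,"fingers":0},{"offset":[0.008,-0.0005,0],"turn":0,"fingers":0},{"offset":[0.008,-0.0005,0],"turn":0,"fingers":0}]' >/dev/null; python3 go.py
python3 - <<'E'
from rig import imaging
import cv2,numpy as np
a=cv2.resize(imaging.read_camera("scene")["frame"][170:315,215:385],None,fx=4,fy=4,interpolation=2)
cv2.imwrite("pics/near3.png",a)
E
```

```text
t 6.8 board xyz 0.0272 0.0652 0.095 toolx [-0.984 -0.177  0.003] width 0.0001 F [-0.2 -0.7  1.4]
0.028,0.065,0.097 offset [-0.0008 -0.0002 -0.002 ]
t 7.3 board xyz -0.0101 0.0631 0.0965 toolx [-0.984 -0.178 -0.001] width 0.0005 F [ 1.2 -0.4  0.4]
```

View pics/near3.png

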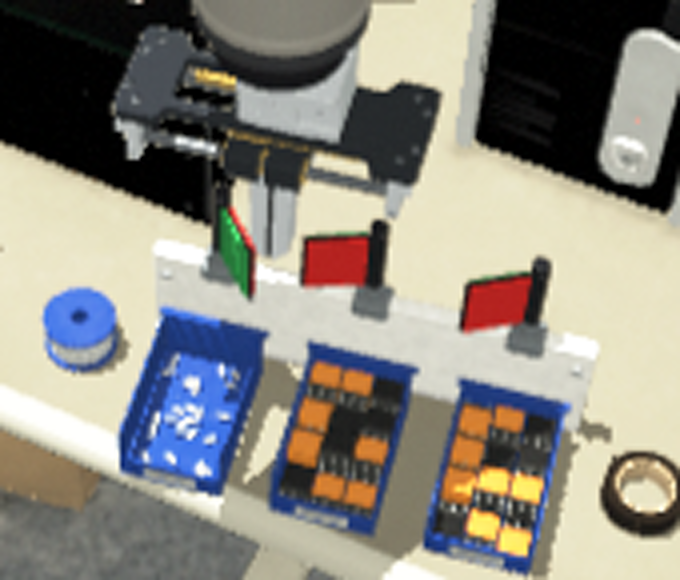

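The left tag is now turning, with its edge at crop (245,290) and the fingers behind it. I'll continue the arc.

```bash
python3 -m crank '[{"offset":[0.008,0.005,0],"turn":0,"fingers":0},{"offset":[0.008,0.005,0],"turn":0,"fingers":0},{"offset":[0.005,0.008,0],"turn":0,"fingers":0},{"offset":[0.005,0.008,0],"turn":0,"fingers":0},{"offset":[0.0005,0.009,0],"turn":0,"fingers":0},{"offset":[0.0005,0.009,0],"turn":0,"fingers":0},{"offset":[-0.0035,0.0075,0],"turn":0,"fingers":0},{"offset":[-0.0035,0.0075,0],"turn":0,"fingers":0}]' >/dev/null
python3 -m crank '[{"offset":[-0.0025,0.0025,0],"turn":0,"fingers":0},{"offset":[-0.0025,0.0025,0],"turn":0,"fingers":0},{"offset":[0,0,0],"turn":0,"fingers":0}]' >/dev/null; python3 go.py
cat > col.py <<'E'
from rig import imaging
import cv2,numpy as np
d=imaging.read_camera("scene");f=d["frame"];h=cv2.cvtColor(f,40).astype(int)
for n,m in(("red",((h[...,0]<8)|(h[...,0]>172))&(h[...,1]>150)&(h[...,2]>60)),("green",(abs(h[...,0]-65)<20)&(h[...,1]>120)&(h[...,2]>40))):
    m=m.astype(np.uint8);m[:205]=0;m[265:]=0;m[:,:250]=0;m[:,370:]=0
    _,_,st,_=cv2.connectedComponentsWithStats(m);print(n,[s.tolist() for s in st[1:] if s[4]>8])
E
python3 col.py
```

```text
t 8.72 board xyz -0.0245 0.1271 0.0961 toolx [-0.984 -0.178  0.   ] width 0.0003 F [-0.8  0.2  0.1]
red [[261, 220, 7, 12, 68], [291, 229, 16, 12, 183], [331, 239, 17, 14, 175]]
green []
```

The left tag now shows red and no green is left there. I'll back off, lift, and go behind the middle tag.

```bash
python3 -m crank '[{"offset":[0.012,0,0],"turn":0,"fingers":0},{"offset":[0,0,-0.055],"turn":0,"fingers":0},{"offset":[0,0,-0.045],"turn":0,"fingers":0},{"offset":[-0.022,-0.031,0],"turn":0,"fingers":0},{"offset":[-0.022,-0.031,0],"turn":0,"fingers":0},{"offset":[-0.021,-0.03,0],"turn":0,"fingers":0},{"offset":[0,0,0],"turn":0,"fingers":0}]'>/dev/null; python3 go.py 0.028,0.035,0.096; python3 col.py
```

```text
t 9.65 board xyz 0.0277 0.0331 0.1956 toolx [-0.984 -0.175  0.002] width 0.0005 F [-1.1 -0.2  0.5]
0.028,0.035,0.096 offset [-0.0005  0.0021  0.0996]
red [[252, 220, 16, 12, 190], [291, 229, 16, 12, 184], [331, 239, 17, 14, 177]]
green []
```

```bash
python3 -m crank '[{"offset":[0,0.002,0.05],"turn":0,"fingers":0},{"offset":[0,0,0.05],"turn":0,"fingers":0},{"offset":[0,0,0],"turn":0,"fingers":0},{"offset":[0.011,0.0005,0],"turn":0,"fingers":0},{"offset":[0.011,0.0005,0],"turn":0,"fingers":0},{"offset":[0.008,0.0005,0],"turn":0,"fingers":0},{"offset":[0.008,0.0005,0],"turn":0,"fingers":0}]'>/dev/null; python3 go.py -0.010,0.037,0.096; python3 col.py
python3 -m crank '[{"offset":[0.008,-0.005,0],"turn":0,"fingers":0},{"offset":[0.008,-0.005,0],"turn":0,"fingers":0},{"offset":[0.005,-0.008,0],"turn":0,"fingers":0},{"offset":[0.005,-0.008,0],"turn":0,"fingers":0},{"offset":[0.0005,-0.009,0],"turn":0,"fingers":0},{"offset":[0.0005,-0.009,0],"turn":0,"fingers":0},{"offset":[-0.0035,-0.0075,0],"turn":0,"fingers":0},{"offset":[-0.0035,-0.0075,0],"turn":0,"fingers":0}]' >/dev/null
python3 -m crank '[{"offset":[-0.0025,-0.0025,0],"turn":0,"fingers":0},{"offset":[-0.0025,-0.0025,0],"turn":0,"fingers":0},{"offset":[0,0,0],"turn":0,"fingers":0}]' >/dev/null; python3 go.py; python3 col.py
```

```text
t 10.57 board xyz -0.01 0.0392 0.0967 toolx [-0.984 -0.178 -0.001] width 0.0005 F [0.7 0.3 0.9]
-0.010,0.037,0.096 offset [ 0.     -0.0022  0.0007]
red [[252, 220, 16, 12, 189], [294, 230, 15, 17, 159], [331, 239, 17, 14, 177]]
green []
t 12.0 board xyz -0.0246 -0.0249 0.0961 toolx [-0.984 -0.178  0.   ] width 0.0005 F [-0.8 -0.   0.3]
red [[252, 220, 16, 12, 189], [331, 239, 17, 14, 177]]
green [[320, 237, 4, 12, 21]]
```

The middle tag has flipped. The right one is next, with the same path.

```bash
python3 -m crank '[{"offset":[0.012,0,0],"turn":0,"fingers":0},{"offset":[0,0,-0.055],"turn":0,"fingers":0},{"offset":[0,0,-0.045],"turn":0,"fingers":0},{"offset":[-0.022,-0.014,0],"turn":0,"fingers":0},{"offset":[-0.022,-0.013,0],"turn":0,"fingers":0},{"offset":[-0.021,-0.012,0],"turn":0,"fingers":0},{"offset":[0,0,0],"turn":0,"fingers":0}]'>/dev/null; python3 go.py 0.028,-0.065,0.096; python3 col.py
python3 -m crank '[{"offset":[0,0,0.05],"turn":0,"fingers":0},{"offset":[0,0,0.05],"turn":0,"fingers":0},{"offset":[0,0,0],"turn":0,"fingers":0},{"offset":[0.011,0.0005,0],"turn":0,"fingers":0},{"offset":[0.011,0.0005,0],"turn":0,"fingers":0},{"offset":[0.008,0.0005,0],"turn":0,"fingers":0},{"offset":[0.008,0.0005,0],"turn":0,"fingers":0}]'>/dev/null; python3 go.py -0.010,-0.063,0.096; python3 col.py
```

```text
t 12.93 board xyz 0.0282 -0.0643 0.1957 toolx [-0.984 -0.178  0.001] width 0.0004 F [-0.4 -0.4 -0.6]
0.028,-0.065,0.096 offset [ 0.0001 -0.0006  0.0997]
red [[252, 220, 16, 12, 189], [331, 239, 17, 14, 177]]
green [[310, 230, 14, 19, 165]]
t 13.85 board xyz -0.01 -0.062 0.0968 toolx [-0.984 -0.178 -0.001] width 0.0004 F [0.3 0.5 0.4]
-0.010,-0.063,0.096 offset [-0.     -0.001   0.0008]
red [[252, 220, 16, 12, 190], [334, 240, 15, 17, 144]]
green [[310, 231, 14, 18, 163]]
```

```bash
python3 -m crank '[{"offset":[0.008,-0.005,0],"turn":0,"fingers":0},{"offset":[0.008,-0.005,0],"turn":0,"fingers":0},{"offset":[0.005,-0.008,0],"turn":0,"fingers":0},{"offset":[0.005,-0.008,0],"turn":0,"fingers":0},{"offset":[0.0005,-0.009,0],"turn":0,"fingers":0},{"offset":[0.0005,-0.009,0],"turn":0,"fingers":0},{"offset":[-0.0035,-0.0075,0],"turn":0,"fingers":0},{"offset":[-0.0035,-0.0075,0],"turn":0,"fingers":0}]' >/dev/null
python3 -m crank '[{"offset":[-0.0025,-0.0025,0],"turn":0,"fingers":0},{"offset":[-0.0025,-0.0025,0],"turn":0,"fingers":0},{"offset":[0,0,0],"turn":0,"fingers":0},{"offset":[0.012,0,0],"turn":0,"fingers":0},{"offset":[0,0,-0.06],"turn":0,"fingers":0},{"offset":[0,0,-0.06],"turn":0,"fingers":0},{"offset":[0,0,-0.05],"turn":0,"fingers":0},{"offset":[0,0,0],"turn":0,"fingers":0}]' >/dev/null
python3 go.py; python3 col.py
python3 - <<'E'
from rig import imaging
import cv2,numpy as np
d=imaging.read_camera("scene")
def pr(p):
    M=np.linalg.inv(d["cam_to_world"]);q=M[:3,:3]@p+M[:3,3];u=d["camera_matrix"]@q;return (u[:2]/u[2]).round(1)
xb=np.array([.984,.178]);yb=np.array([-.178,.984]);c=np.array([.4855,-.2723])
for n,y,s in(("L",.1,-1),("M",0,1),("R",-.1,1)):
    print(n,[(t,pr(np.r_[c+yb*y-.047*(np.cos(t)*xb+s*np.sin(t)*yb),.13]).tolist()) for t in(.7,.9,1.1,1.3)])
cv2.imwrite("pics/near4.png",cv2.resize(d["frame"][170:315,215:385],None,fx=4,fy=4,interpolation=2))
E
```

```text
t 15.9 board xyz -0.0368 -0.1275 0.2698 toolx [-0.984 -0.177 -0.005] width 0.0005 F [-1.  -0.1 -1.1]
red [[252, 220, 16, 12, 190]]
green [[310, 230, 14, 19, 166], [349, 240, 16, 18, 181]]
L [(0.7, [254.3, 233.0]), (0.9, [252.6, 230.4]), (1.1, [251.6, 227.5]), (1.3, [251.4, 224.5])]
M [(0.7, [317.6, 248.2]), (0.9, [320.8, 246.7]), (1.1, [323.6, 244.6]), (1.3, [325.8, 242.1])]
R [(0.7, [358.4, 258.0]), (0.9, [361.6, 256.4]), (1.1, [364.2, 254.3]), (1.3, [366.3, 251.7])]
```

View pics/near4.png

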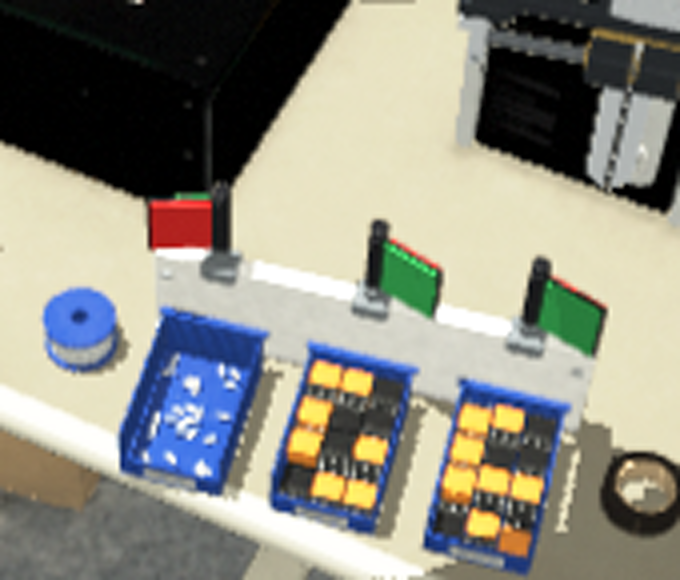

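The tags read red, green, green. Their free edges at (252,226), (325,243) and (366,253) match swings of about 1.15–1.25 rad. The bins and bystanders are where they were, and the arm is clear, so I'm handing in.

```bash
python3 -c "
from rig import bot; print(bot.sign_off())"
```

```text
the job is handed in; nothing more can be done
None
```

All three tags were wrong and have been flipped (left, the low bin, now red; middle and right, the full bins, now green), each about 1.15–1.25 rad by camera, and the job was handed in at about 16 s with no verdict shown.

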